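# Brush out the air-filter bowls

## Robot

A 6-joint arm with a two-finger parallel gripper is mounted at the origin on the work surface. World frame = base frame: x ahead of the robot, y to its left, z up, the work surface at z = 0. Lengths are in m, angles in rad, forces in N, time in s.
With the tool pointing down it reaches from about 0.325 to 0.9 m from the base axis. Payload 6.1 kg.
Tool frame: the origin (TCP) lies midway between the tips of the shut fingers; the grasp point (between the pads) lies 19 mm behind it; x points along the fingers, y is the direction in which the jaws open and shut, and the axes are right-handed (so a half turn about x gives the same grasp; the last joint's range is limited). The gripper opens to 85 mm and grips with 20 to 120 N. Pads are 22 mm wide; open, the fingers measure 114 mm over their backs; the gripper's body (76 mm by 85 mm) begins 54 mm behind the grasp point. The pads swing forward as they close: fully open they stand 13 mm farther back than shut.
Start: joints at [1.018, 0.22, 1.526, -0, 1.395, -0.126], TCP at [0.259, 0.569, 0.231] pointing down, gripper open.
Joint ranges: [-2.98, 2.98], [-0.91, 2.08], [0.09, 2.57], [-1.24, 4.39], [0.2, 2.65], [-2.68, 2.68]. Speed limits (rad/s): [2.57, 2.57, 3.01, 3.14, 3.14, 3.14].

## Interface

Orientations are given as [roll, pitch, yaw] about the fixed x, y, z axes, in that order (R = Rz(yaw) Ry(pitch) Rx(roll)).
In Python, from plant import movep, move_l, set_joints, gripper_to, hold, inverse_kinematics, observe, get_image, get_calibration, Unreachable, job_done gives the robot as it stands. Calls block until the motion is done:
- movep(position, orientation): joint-space move of the TCP to a pose.
- move_l(position, feed=0.15, rotation=None, max_force=None): straight line of the TCP; rotation=None keeps the orientation; feed is the mean speed in m/s. With max_force (N) it stops when the force on the tool has changed by that much, and returns True; else False.
- set_joints(angles): joint-space move.
- gripper_to(opening, f_grip=None): finger opening in m; f_grip is the grip in N (None keeps the last); returns when the fingers have stopped.
- hold(seconds).
- inverse_kinematics(position, orientation): joint angles nearest the present ones, or None.
- observe(): the state.
- get_image(name): name is "scene" or "top" or "wrist"; returns (picture, depth): 420x560x3 uint8, red, green, blue; 420x560 float32, m along the optical axis (not along the pixel's ray), 0 where there is no reading.
- get_calibration(name): a dict with "intrinsics" (3x3 intrinsics, pixels), "dist_coeffs" ([k1, k2, p1, p2, k3] as OpenCV has them; the pictures are not rectified), "world_from_camera" (4x4, takes a point from camera to world coordinates). Camera axes: x right, y down, z forward; pixel columns grow to the right and rows downward; lengths in m; the calibration is good to about 2 mm. A picture is of the moment at which its call begins: read the wrist's pose just before it. get_calibration takes no time and is no camera call; for the wrist camera it gives the pose at the moment of the call.
A pose or a line that the arm cannot do raises Unreachable and nothing moves.
- job_done(): hands the job in, once; it reports no verdict.
The state is a dict: "time_s": time; "q": joint angles; "joint_velocities": joint speeds; "joint_torque": joint torques, N m; "eef_pos": TCP position; "tcp_rot": TCP orientation; "ft_force": force on the tool from outside, world axes, zero at the start; "torque": the same for the moment, N m; "opening": finger opening in m.
Only numpy, scipy, OpenCV 4.12 (cv2) and the standard library are available. Lean on these libraries where they do the work, as an engineer would, in place of code of your own. Each camera call takes 0.05 s, during which the arm holds its last target. There are 200 camera calls.

## Task

Flip on the bench extractor switch (its lever only moves while the orange collar is lifted), then brush out the filter bowls with the brush from the stand, from the cleanest to the dirtiest (green band, then yellow, then red; some may be missing): in each, push the brush down to the bottom, draw it up to near the mouth, and push it to the bottom again. Keep the extractor on all the while the brush is out of its stand; finish with the brush back upright in the stand, every bowl standing upright on the blue mat, and the extractor switched off with its collar down, leaving the regulator, screwdriver and parts tray where they are.

Things in the scene. Friction and masses are not known exactly. Their poses are not given: they have to be found in the camera images.
- switchbox: extractor switch: fixed grey box, 110 (x) by 90 (y) by 70 mm high, with the lock lever standing on top. Origin at the centre of its underside; its x axis is the direction in which the lever flips to go on.
- lever_pivot (a point): hinge of the lever, at the centre of the box's top, 72 mm above its underside; axes as the box. The lever (11 mm rod, black ball at the end, 95 mm long from the pivot) turns about the box's y axis.
- lever (a joint): angle of the lever, rad: 0 = off, leaning 0.5 rad from vertical to the box's -x side; 1.0 = on, leaning 0.5 rad to the +x side. It stays where it is left (friction 0.05 N m). A yellow fence, 10 mm thick (x) by 12 mm (y), its top 36 mm above the pivot, stands between the two positions and stops the lever in both directions unless the collar is lifted: with the collar down the lever is held on its side, with about 0.23 rad of play.
- collar (a joint): how far the orange collar is lifted along the lever, m: 0 = down (locked), 0.016 = top of its travel. Spring-loaded downwards (1.5 N down, 5.5 N at the top), so that it drops back when let go. Lifted by 13 mm or more it clears the fence; keep it lifted while the lever crosses.
- collar_grip (a point): middle of the orange collar, a cylinder 30 mm in diameter and 26 mm long round the lever; 53 mm from the pivot when down, 69 mm when fully lifted. z along the lever away from the pivot, y along the hinge axis: it is best pinched across y, from above; it then turns between the fingers as the lever swings.
- stand: fixed brush stand: aluminium sleeve, 52 mm outside and 42 mm inside diameter, 55 mm high, its inner floor 5 mm up, on a steel disc of 90 mm diameter. Origin at the centre of the underside, z up.
- brush: long brush, 190 mm, 90 g, starting upright in the stand, handle up. Origin at the centre of the brush's lower end, z towards the handle. From there: bristle head 0 to 60 mm (solid core 30 mm in diameter, soft white bristles 36 mm that give no resistance), steel stem 8 mm thick up to 120 mm, then a red square handle, 20 by 20 mm, from 120 to 190 mm, its sides along the brush's x and y.
- bowl_green: air-filter bowl: open-topped aluminium cup with a green band round its rim and an inner floor of that colour (the cleanest, brushed first); 54 mm outside diameter, 70 mm high, wall 3.5 mm (47 mm bore), inner floor 6 mm above its underside, 0.2 to 0.4 kg. Loose, stands upright on the bench. Origin at the centre of its underside, z up its axis. May be absent.
- bowl_yellow: air-filter bowl: open-topped aluminium cup with a yellow band round its rim and an inner floor of that colour (brushed after green); 54 mm outside diameter, 70 mm high, wall 3.5 mm (47 mm bore), inner floor 6 mm above its underside, 0.2 to 0.4 kg. Loose, stands upright on the bench. Origin at the centre of its underside, z up its axis. May be absent.
- bowl_red: air-filter bowl: open-topped aluminium cup with a red band round its rim and an inner floor of that colour (the dirtiest, brushed last); 54 mm outside diameter, 70 mm high, wall 3.5 mm (47 mm bore), inner floor 6 mm above its underside, 0.2 to 0.4 kg. Loose, stands upright on the bench. Origin at the centre of its underside, z up its axis. May be absent.
- mat: flat blue mat for the clean bowls on the bench, 280 (x) by 140 mm (y), 1 mm thin and giving no step: what stands on it stands at bench height. Fixed. Origin at its centre, on the bench.
- regulator: bystander: aluminium pressure regulator with a blue cap, 45 by 45 by 100 mm high. Origin at the centre of its underside.
- driver: bystander: screwdriver lying on the bench near the robot. Origin under its middle, x along it.
- parts_tray: bystander: clear tray, 80 by 120 by 25 mm, with small compartments. Origin at the centre of its underside.

How it is judged:
On the way, in this order (a step that is already met when the one before it is completed fails the run):
1. the extractor switch is flipped on (lever past 0.7 rad) and its collar has dropped back (under 4 mm) (value of joint lever above 0.7 rad and value of joint collar below 0.004 m), for 0.2 s.
2. the brush's end is inside the green-banded bowl, within 12 mm of its inner floor (horizontal distance between brush and bowl_green below 0.02 m and z of brush in the frame of bowl_green below 0.018 m), for 0.1 s.
3. the brush's end is drawn up, more than 45 mm above the underside of the green-banded bowl (z of brush in the frame of bowl_green above 0.045 m), for 0.1 s.
4. the brush's end is at the bottom of the green-banded bowl a second time, within 12 mm of its inner floor (all of step 2), for 0.1 s.
5. the brush's end is inside the yellow-banded bowl, within 12 mm of its inner floor (horizontal distance between brush and bowl_yellow below 0.02 m and z of brush in the frame of bowl_yellow below 0.018 m), for 0.1 s.
6. the brush's end is drawn up, more than 45 mm above the underside of the yellow-banded bowl (z of brush in the frame of bowl_yellow above 0.045 m), for 0.1 s.
7. the brush's end is at the bottom of the yellow-banded bowl a second time, within 12 mm of its inner floor (all of step 5), for 0.1 s.
8. the brush's end is inside the red-banded bowl, within 12 mm of its inner floor (horizontal distance between brush and bowl_red below 0.02 m and z of brush in the frame of bowl_red below 0.018 m), for 0.1 s.
9. the brush's end is drawn up, more than 45 mm above the underside of the red-banded bowl (z of brush in the frame of bowl_red above 0.045 m), for 0.1 s.
10. the brush's end is at the bottom of the red-banded bowl a second time, within 12 mm of its inner floor (all of step 8), for 0.1 s.
At the end, for the whole second after the job is handed in: Lever off (under 0.3 rad), collar down (under 4 mm); brush in its stand (end within 15 mm of the axis, under 20 mm high, tilt under 0.25 rad); every bowl present stands at rest on the bench, upright within 0.1 rad, its centre on the blue mat (value of joint lever below 0.3 rad and value of joint collar below 0.004 m and horizontal distance between brush and stand below 0.015 m and height (world z) of brush below 0.02 m and angle between brush's own z axis and vertical below 0.25 rad and linear speed of each of brush, bowl_green, bowl_yellow, bowl_red below 0.03 m/s and x of bowl_green in the frame of mat between -0.14 and 0.14 m and y of bowl_green in the frame of mat between -0.07 and 0.07 m and height (world z) of bowl_green between -0.008 and 0.008 m and angle between each of bowl_green, bowl_yellow, bowl_red's own z axis and vertical below 0.1 rad and x of bowl_yellow in the frame of mat between -0.14 and 0.14 m and y of bowl_yellow in the frame of mat between -0.07 and 0.07 m and height (world z) of bowl_yellow between -0.008 and 0.008 m and x of bowl_red in the frame of mat between -0.14 and 0.14 m and y of bowl_red in the frame of mat between -0.07 and 0.07 m and height (world z) of bowl_red between -0.008 and 0.008 m); the robot touches nothing.
It fails at once if the brush is out of its stand (more than 60 mm aside) while the extractor is not on (lever under 0.7 rad) (value of joint lever below 0.7 rad and horizontal distance between brush and stand above 0.06 m).
It fails at once if the regulator, screwdriver or parts tray is moved more than 30 mm (distance of any of regulator, driver, parts_tray from where it was at the start of the episode above 0.03 m).
Of bowl_green, bowl_yellow, bowl_red only 2 to 3 are there at a start; the rules pass over those that are not, and their reading is None.
At some moment in a run one of bowl_green, bowl_yellow, bowl_red may be knocked a few centimetres aside while the robot is not near it.
It also fails if it takes over 210 s, if anything falls off the work surface, if the arm or the gripper's body presses on something with over 40 N, if the wrist force passes 120 N, or if a joint passes its speed limit or range.

## Working session

There is one attempt and no reset: what is moved stays moved. The work goes in short steps, each a Python script; the robot and the scene stay as the last script left them, time stands still between calls to the robot, and variables do not carry over. Pictures are saved under pics/ and viewed, about 12 in all and at most 16, crops included, and the job is handed in when it is done.

```bash
ls; mkdir -p pics
python3 - <<'E'
from plant import *
import cv2,numpy as np
for n in ["scene","top"]:
    im,d=get_image(n); cv2.imwrite(f"pics/{n}0.png",im[:,:,::-1]); np.save(f"{n}0.npy",d)
    c=get_calibration(n); print(n,np.round(c["intrinsics"],1).tolist(),c["dist_coeffs"],np.round(c["world_from_camera"],4).tolist(), (d>0).mean())
print(observe())
E
```

```text
pics
scene [[446.1, 0.0, 283.6], [0.0, 446.1, 207.8], [0.0, 0.0, 1.0]] [-0.10502013  0.          0.          0.          0.        ] [[-0.3393, 0.5894, -0.7331, 1.4851], [0.9406, 0.2027, -0.2724, 0.3271], [-0.0119, -0.782, -0.6232, 0.8713], [0.0, 0.0, 0.0, 1.0]] 0.985344387755102
top [[452.9, 0.0, 277.9], [0.0, 452.9, 208.7], [0.0, 0.0, 1.0]] [0.00773736 0.         0.         0.         0.        ] [[-0.0218, -0.992, 0.1247, 0.4515], [-0.9997, 0.0204, -0.0127, 0.0109], [0.01, -0.125, -0.9921, 1.1312], [0.0, 0.0, 0.0, 1.0]] 0.995812074829932
{'time_s': 0.1, 'q': array([ 1.01789566e+00,  2.21152645e-01,  1.52748019e+00, -1.23672159e-06,
        1.39473071e+00, -1.26129435e-01]), 'joint_velocities': array([ 0.00069498, -0.00191563, -0.00134479, -0.00123155, -0.00178841,
        0.00097602]), 'joint_torque': array([ 1.34311278e-03, -4.98238206e+01, -3.90550232e+01, -2.63732436e-04,
        5.66527073e-03, -2.62695934e-06]), 'eef_pos': array([0.25844009, 0.56846397, 0.23031406]), 'tcp_rot': array([-1.69623842,  1.56902543, -2.12300943]), 'ft_force': array([-0.1765376 ,  0.49979957, -0.1019406 ]), 'torque': array([-0.00544563,  0.00197152, -0.00830106]), 'opening': 0.08552956542011551}
```

View pics/top0.png

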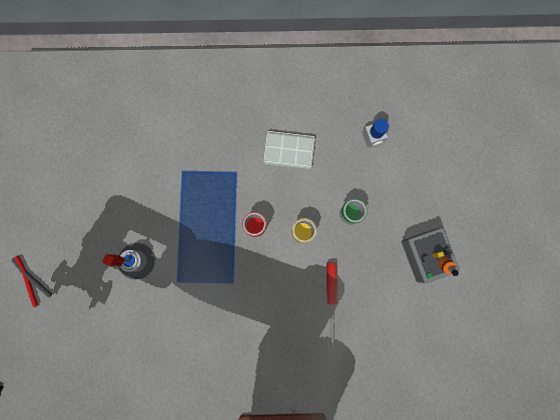

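View pics/scene0.png

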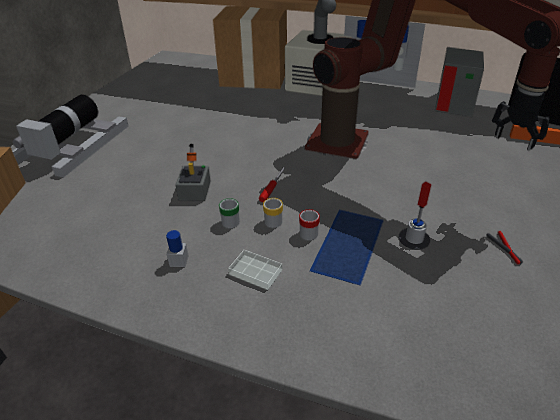

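The top view shows red bowl (255,224), yellow (304,231), green (354,211), the stand and brush (130,261), mat (207,227), switchbox (433,255) with the lever ball at (455,272), regulator (377,131), tray (290,149) and screwdriver (332,295). The scene view shows the same objects: bowls at (309,224), (273,212) and (229,212), brush handle (424,195) and lever (192,155). All three bowls are present.

```bash
cat > h.py <<'E'
from plant import *
import cv2,numpy as np
def shot(n,save=None):
    c=get_calibration(n); im,d=get_image(n)
    if save: cv2.imwrite(f"pics/{save}.png",im[:,:,::-1])
    return im,d,c
def rays(uv,c):
    p=cv2.undistortPoints(np.float64(uv).reshape(-1,1,2),c["intrinsics"],np.array(c["dist_coeffs"]))[:,0]
    T=c["world_from_camera"]; r=np.c_[p,np.ones(len(p))]
    return T[:3,3], r@T[:3,:3].T      # r has unit optical depth
def onplane(uv,c,z):
    o,r=rays(uv,c); return o+r*((z-o[2])/r[:,2])[:,None]
def cloud(d,c):
    v,u=np.mgrid[:d.shape[0],:d.shape[1]]; o,r=rays(np.c_[u.ravel(),v.ravel()],c)
    return (o+r*d.reshape(-1,1)).reshape(*d.shape,3)
def tri(uv1,c1,uv2,c2):
    o1,r1=rays([uv1],c1);o2,r2=rays([uv2],c2);r1=r1[0];r2=r2[0]
    s=np.linalg.lstsq(np.c_[r1,-r2],o2-o1,rcond=None)[0]
    a=o1+s[0]*r1;b=o2+s[1]*r2; return (a+b)/2,np.linalg.norm(a-b)
def circ(P):
    x,y=P[:,0],P[:,1]; a=np.linalg.lstsq(np.c_[2*x,2*y,np.ones(len(x))],x*x+y*y,rcond=None)[0]
    return a[:2],np.sqrt(a[2]+a[0]**2+a[1]**2)
def hsv(im): return cv2.cvtColor(im,cv2.COLOR_RGB2HSV)
def mask(im,col):
    H=hsv(im);h,s,v=H[...,0].astype(int),H[...,1],H[...,2]
    lo,hi={"red":(172,185),"orange":(5,17),"yellow":(20,34),"green":(45,85),"blue":(100,125)}[col]
    hh=np.where(h<3,h+180,h) if col=="red" else h
    return ((hh>=lo)&(hh<=hi)&(s>110)&(v>40)).astype(np.uint8)
def blobs(m,mn=15):
    n,l,st,ce=cv2.connectedComponentsWithStats(m)
    return [(ce[i].round(1).tolist(),int(st[i,4]),st[i,:4].tolist()) for i in range(1,n) if st[i,4]>=mn],l
E
python3 - <<'E'
from h import *
for n in ["top","scene"]:
    im=cv2.imread(f"pics/{n}0.png")[:,:,::-1].copy(); d=np.load(f"{n}0.npy"); c=get_calibration(n); C=cloud(d,c)
    print(n)
    for col in ["red","orange","yellow","green","blue"]:
        b,l=blobs(mask(im,col))
        for ce,a,bx in b:
            u,v=map(int,ce); sl=C[bx[1]:bx[1]+bx[3],bx[0]:bx[0]+bx[2]].reshape(-1,3)
            print(col,ce,a,bx,"med",np.round(np.median(sl,0),3),"zmax",np.round(np.percentile(sl[:,2],97),3))
    W=C.reshape(-1,3)
    for nm,xy in dict(red=(.42,.05),):0
    np.save(n+"C.npy",C)
E
```

```text
top
red [254.0, 213.5] 21 [244, 212, 21, 6] med [0.574 0.055 0.049] zmax 0.073
red [254.5, 224.7] 226 [246, 217, 18, 17] med [0.553 0.055 0.007] zmax 0.073
red [112.6, 259.8] 179 [102, 254, 23, 12] med [0.472 0.346 0.171] zmax 0.197
red [26.4, 281.5] 250 [14, 256, 24, 51] med [0.428 0.616 0.001] zmax 0.016
red [331.4, 282.2] 379 [326, 263, 11, 41] med [ 0.407 -0.127  0.023] zmax 0.028
orange [445.8, 264.5] 187 [438, 257, 18, 17] med [ 0.445 -0.373  0.127] zmax 0.152
orange [248.5, 417.4] 39 [239, 415, 19, 5] med [0.101 0.078 0.01 ] zmax 0.016
orange [297.2, 416.8] 23 [292, 414, 12, 6] med [ 0.099 -0.039  0.01 ] zmax 0.015
yellow [305.6, 220.4] 27 [294, 218, 22, 9] med [ 0.556 -0.067  0.017] zmax 0.074
yellow [303.0, 231.1] 234 [295, 223, 17, 17] med [ 0.536 -0.065  0.008] zmax 0.071
yellow [296.6, 236.1] 27 [292, 225, 15, 18] med [ 0.529 -0.054  0.008] zmax 0.072
yellow [437.9, 254.3] 63 [432, 251, 12, 7] med [ 0.47  -0.364  0.091] zmax 0.11
green [344.8, 214.8] 26 [342, 205, 11, 18] med [ 0.575 -0.173  0.011] zmax 0.073
green [352.2, 211.9] 155 [346, 205, 13, 15] med [ 0.581 -0.188  0.008] zmax 0.07
green [429.0, 275.0] 21 [427, 273, 5, 5] med [ 0.423 -0.35   0.074] zmax 0.076
blue [379.2, 127.9] 255 [371, 119, 18, 19] med [ 0.77  -0.249  0.097] zmax 0.104
blue [209.4, 209.1] 3908 [177, 171, 60, 112] med [0.552 0.175 0.001] zmax 0.006
blue [128.8, 260.6] 93 [123, 255, 12, 12] med [0.47  0.347 0.065] zmax 0.128Traceback (most recent call last):
  File "<stdin>", line 11, in <module>
ValueError: too many values to unpack (expected 2)
```

Run:
```python
from h import *
from scipy.spatial import cKDTree
cal={n:get_calibration(n) for n in("top","scene")}
im={n:cv2.imread(f"pics/{n}0.png")[:,:,::-1].copy() for n in cal}
Cl={n:cloud(np.load(f"{n}0.npy"),cal[n]) for n in cal}
for n in cal:
    W=Cl[n].reshape(-1,3); print(n)
    for k,g in dict(red=(.553,.055),yellow=(.536,-.065),green=(.581,-.188)).items():
        g=np.array(g)
        s=W[(np.hypot(*(W[:,:2]-g).T)<.045)&(W[:,2]>.062)&(W[:,2]<.08)]
        print(k,len(s),circ(s),np.median(s[:,2]))
    g=np.array((.47,.347)); r=np.hypot(*(W[:,:2]-g).T)
    s=W[(r<.04)&(W[:,2]>.048)&(W[:,2]<.062)]; print("sleeve",len(s),circ(s) if len(s)>5 else '',np.median(s[:,2]))
    s=W[(r<.06)&(W[:,2]>.13)&(W[:,2]<.21)]; print("handle",len(s),s.mean(0),s.max(0),np.median(s[s[:,2]>.185],0))
    g=np.array((.45,-.37)); r=np.hypot(*(W[:,:2]-g).T)
    s=W[(r<.1)&(W[:,2]>.062)&(W[:,2]<.077)]; print("boxtop",len(s),cv2.minAreaRect(s[:,:2].astype(np.float32)*1000),np.median(s[:,2]))
    m=mask(im[n],"orange").astype(bool); s=Cl[n][m]; s=s[(s[:,2]>.09)&(s[:,2]<.16)&(np.hypot(*(s[:,:2]-g).T)<.12)]; print("collar",len(s),s.mean(0),s.min(0),s.max(0))
    s=W[(r<.12)&(W[:,2]>.14)&(W[:,2]<.18)]; print("ball",len(s),s.mean(0) if len(s) else '',s.max(0) if len(s) else'')
    m=mask(im[n],"blue").astype(bool)&(abs(Cl[n][...,2])<.01); s=Cl[n][m]; print("mat",cv2.minAreaRect(s[:,:2].astype(np.float32)*1000))
def uv(n,col,g):
    b,l=blobs(mask(im[n],col),8); return b
print([b for b in uv("scene","red",0)],uv("scene","orange",0),uv("scene","yellow",0))
```

```text
top
red 163 (array([0.55136584, 0.05555007]), np.float64(0.025911466940874487)) 0.07011439274888676
yellow 163 (array([ 0.53389531, -0.06126928]), np.float64(0.02588400082013479)) 0.06998229226069186
green 178 (array([ 0.57766545, -0.18243404]), np.float64(0.02598012821693643)) 0.07012552250531479
sleeve 199 (array([0.47229409, 0.34934912]), np.float64(0.02093150400723008)) 0.05522831218623092
handle 213 [0.47189299 0.34569348 0.17673507] [0.48440473 0.36089223 0.198893  ] [0.4726155  0.34833583 0.19444935]
boxtop 1412 ((469.888916015625, -366.5152893066406), (109.85670471191406, 90.10272216796875), 17.598033905029297) 0.06901517660797407
collar 176 [ 0.44678122 -0.36965293  0.12773856] [ 0.42736262 -0.38963841  0.10915427] [ 0.46282541 -0.35864758  0.1501251 ]
ball 49 [ 0.4315813  -0.3773039   0.15163689] [ 0.44061496 -0.37261599  0.15928072]
mat ((601.567626953125, -11.827362060546875), (302.5916748046875, 593.0145874023438), 14.07896900177002)
scene
red 162 (array([0.55300476, 0.05643393]), np.float64(0.026339396784321067)) 0.06859381746455845
yellow 135 (array([ 0.5355121 , -0.06
[... 789 characters left out ...]
938720703125), 87.57317352294922)
[([446.2, 87.9], 562, [436, 65, 21, 47]), ([267.3, 190.6], 177, [259, 180, 18, 22]), ([423.9, 194.0], 209, [418, 182, 13, 25]), ([308.8, 220.8], 157, [299, 209, 21, 19]), ([508.3, 247.3], 148, [498, 231, 23, 33])] [([252.4, 38.7], 5505, [144, 0, 174, 89]), ([352.8, 7.1], 535, [332, 0, 40, 17]), ([442.1, 14.2], 1356, [409, 0, 83, 31]), ([519.6, 132.9], 256, [510, 124, 22, 17]), ([538.2, 128.5], 27, [536, 126, 5, 8]), ([551.3, 136.3], 245, [537, 127, 23, 18]), ([8.6, 177.0], 1036, [0, 147, 25, 67]), ([191.1, 156.6], 68, [187, 152, 9, 9]), ([6.3, 302.2], 273, [0, 291, 20, 27])] [([190.8, 168.4], 54, [188, 163, 6, 12]), ([273.1, 209.6], 139, [263, 198, 20, 18])]
```

Both views agree to about 2 mm: rims at 69–70 mm, sleeve at 55 mm, box top 110×90 mm with yaw 17.6°. The lever leans towards the box's −x, so it is off. I'll take a closer wrist look over the switch.

```bash
cat >> h.py <<'E'
PI=np.pi
def down(yaw):
    return [0,PI/2,yaw]
def go(p,yaw,lin=False,feed=.25):
    """tool-down move; picks the half-turn with the smaller last joint"""
    c=[]
    for k in (yaw,yaw+PI,yaw-PI):
        q=inverse_kinematics(p,down(k))
        if q is not None: c.append((abs(np.array(q)-observe()["q"]).max(),k))
    k=min(c)[1]
    movep(p,down(k)); return k
E
python3 - <<'E'
from h import *
o=observe(); p=o["eef_pos"]; move_l([p[0],p[1],.36],feed=.25)
k=go([.42,-.36,.34],.307); o=observe(); print(k,o["q"],o["eef_pos"],o["time_s"])
im,d,c=shot("wrist","w1"); np.save("w1.npy",d); print(np.round(c["world_from_camera"],3).tolist(),np.round(c["intrinsics"],0).tolist())
W=cloud(d,c).reshape(-1,3); g=np.array((.47,-.365)); r=np.hypot(*(W[:,:2]-g).T)
s=W[(r<.1)&(W[:,2]>.062)&(W[:,2]<.077)]; print("boxtop",len(s),cv2.minAreaRect(s[:,:2].astype(np.float32)*1000),np.median(s[:,2]))
m=mask(im,"orange").ravel().astype(bool); s=W[m]; s=s[(s[:,2]>.08)&(s[:,2]<.17)]; print("collar",len(s),s.mean(0),s.min(0),s.max(0))
s=W[(r<.12)&(W[:,2]>.14)&(W[:,2]<.18)]; print("ball",len(s),s.mean(0),s.min(0),s.max(0))
E
```

```text
-2.834592653589793 [-8.50007024e-01 -1.16666193e-03  1.56531714e+00  1.79212342e-04
  1.57735430e+00  4.12569829e-01] [ 0.42049013 -0.35947889  0.34004079] 4.0583
[[0.304, -0.91, -0.28, 0.491], [-0.953, -0.291, -0.089, -0.336], [-0.001, 0.294, -0.956, 0.483], [0.0, 0.0, 0.0, 1.0]] [[318.0, 0.0, 279.0], [0.0, 318.0, 211.0], [0.0, 0.0, 1.0]]
boxtop 4888 ((468.152587890625, -363.73468017578125), (108.3802261352539, 90.70904541015625), 17.85816192626953) 0.07005711784378649
collar 654 [ 0.44707224 -0.36956142  0.12851649] [ 0.42555783 -0.3870975   0.09359839] [ 0.46245378 -0.35524668  0.15260223]
ball 190 [ 0.43077794 -0.37535029  0.15143349] [ 0.42209771 -0.383015    0.14004018] [ 0.4393463  -0.36953814  0.15805446]
```

View pics/w1.png

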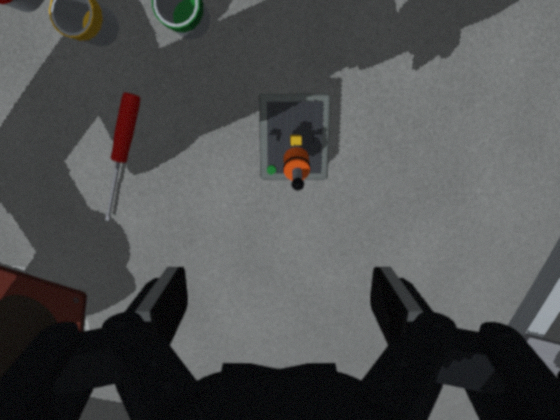

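The wrist view shows the box at (295,137), collar at (296,165), ball at (298,183) and yellow fence at (296,140). The box centre comes out at about (.4695,−.3645), consistent with the other two views to 2–3 mm. Now I'll flip it on.

```bash
cat >> h.py <<'E'
PIV=np.array([.4695,-.3645,.072]); YAW=.309; BX=np.array([np.cos(YAW),np.sin(YAW),0])
def lev(r,a): return PIV+r*(np.sin(a)*BX+np.array([0,0,np.cos(a)]))-[0,0,.019]
def flip(a0,a1,k):
    gripper_to(.085)
    movep(lev(.053,a0)+[0,0,.09],down(k)); move_l(lev(.053,a0),feed=.12)
    gripper_to(.0,f_grip=40); print("open",observe()["opening"],observe()["ft_force"].round(1))
    move_l(lev(.0685,a0),feed=.05); print("lift",observe()["ft_force"].round(1),observe()["opening"])
    for a in np.linspace(a0,a1,9)[1:]:
        move_l(lev(.0685,a),feed=.06); print(round(a,2),observe()["ft_force"].round(1))
    move_l(lev(.054,a1),feed=.05); print("down",observe()["ft_force"].round(1))
    gripper_to(.085); move_l(lev(.053,a1)+[0,0,.12],feed=.2); print("t",observe()["time_s"])
def look(n="top"):
    im,d,c=shot(n); C=cloud(d,c); W=C.reshape(-1,3); r=np.hypot(*(W[:,:2]-PIV[:2]).T)
    m=mask(im,"orange").ravel().astype(bool)&(r<.1)&(W[:,2]>.08)&(W[:,2]<.18)
    s=W[m]; s2=W[(r<.1)&(W[:,2]>.143)&(W[:,2]<.18)]
    if len(s)>5: print(n,"collar",len(s),s.mean(0).round(3),"along",((s-PIV)@BX).mean().round(3),"ball along",((s2-PIV)@BX).mean().round(3))
E
python3 - <<'E'
from h import *
flip(-.5,.5,-2.834)
movep([.42,-.3,.34],down(-2.834))
look("top"); look("scene"); shot("wrist","w2")
E
```

```text
open 0.02910699752789252 [0.1 0.2 1.9]
lift [ 5.2 -2.8 -4. ] 0.029118270874848143
-0.38 [ 1.1 -3.8 -5.4]
-0.25 [ 2.  -4.5 -5.9]
-0.12 [ 1.3 -5.6 -5.3]
0.0 [ 0.4 -4.3 -5. ]
0.12 [-1.4 -6.2 -5.4]
0.25 [-1.5 -6.  -4.5]
0.38 [-3.5 -5.1 -2.8]
0.5 [-2.4 -4.8 -3.3]
down [ 1.7  4.  11.9]
t 10.9917
top collar 164 [ 0.487 -0.356  0.129] along 0.019 ball along 0.034
scene collar 86 [ 0.498 -0.352  0.124] along 0.031 ball along 0.039
```

The lever is on: the collar is now on the +x side, and its height matches the locked value. Next I'll move the bowls onto the mat, with a fresh top fix and a wrist fix for each.

```bash
cat >> h.py <<'E'
def rims(n):
    """rim circles of the bowls by colour: {col:(x,y,r,z)}"""
    im,d,c=shot(n); C=cloud(d,c); x,y,z=C[...,0],C[...,1],C[...,2]
    ok=(x>.33)&(x<.85)&(y>-.28)&(y<.29)
    m=((z>.062)&(z<.078)&ok&(d>0)).astype(np.uint8)
    k,l=cv2.connectedComponents(cv2.dilate(m,np.ones((3,3))),connectivity=8); out={}
    cm={q:C[(mask(im,q)>0)&ok&(z<.08)] for q in("red","yellow","green")}
    for i in range(1,k):
        P=C[(l==i)&(m>0)]
        if len(P)<25: continue
        ctr,r=circ(P)
        if not .022<r<.030: continue
        s={q:(np.hypot(*(v[:,:2]-ctr).T)<.032).sum() for q,v in cm.items()}; q=max(s,key=s.get)
        if s[q]>10: out[q]=np.r_[ctr,r,np.median(P[:,2])].round(4)
    return out
def fix(col,g,z=.27,yaw=-PI,off=0.0):
    """hover over the guess and measure the rim with the wrist camera"""
    movep([g[0],g[1],z],down(yaw)); R=rims("wrist"); print("wrist",R)
    return R[col][:2] if col in R else None
E
cat > mv.py <<'E'
from h import *
TG=dict(green=(.645,.178),yellow=(.56,.178),red=(.475,.178))
def place(col,g,t,yaw=-PI):
    gripper_to(.085); b=fix(col,g,yaw=yaw)
    if b is None or np.hypot(*(b-g))>.02: print("disagree",col,b,g); return False
    b=(b+g)/2
    move_l([*b,.16],feed=.25); f=move_l([*b,.024],feed=.15,max_force=15)
    if f: print("touched",observe()["eef_pos"]); return False
    gripper_to(0,f_grip=50); o=observe(); print(col,"grip",o["opening"],o["eef_pos"].round(3))
    move_l([*b,.14],feed=.2); print("lift dF",(observe()["ft_force"]-o["ft_force"]).round(1))
    move_l([*t,.14],feed=.3); move_l([*t,.0255],feed=.12); gripper_to(.085)
    move_l([*t,.27],feed=.3); print("t",observe()["time_s"]); return True
E
python3 - <<'E'
from mv import *
a=rims("top"); b=rims("scene"); print(a,b)
for col in("green","yellow","red"):
    g=np.mean([r[col][:2] for r in(a,b) if col in r],0)
    if not place(col,g,TG[col]): break
E
```

```text
{'green': array([ 0.5777, -0.1825,  0.0259,  0.07  ]), 'red': array([0.5515, 0.0556, 0.0259, 0.0701]), 'yellow': array([ 0.5338, -0.0613,  0.0259,  0.0701])} {'green': array([ 0.5792, -0.1818,  0.0265,  0.0688]), 'yellow': array([ 0.5354, -0.0602,  0.0262,  0.0687]), 'red': array([0.5526, 0.0563, 0.0262, 0.0686])}
wrist {'green': array([ 0.5772, -0.1813,  0.0255,  0.0706]), 'red': array([0.5508, 0.0559, 0.0261, 0.0703]), 'yellow': array([ 0.5332, -0.0608,  0.0258,  0.0705])}
green grip 0.05407091577294517 [ 0.579 -0.182  0.025]
lift dF [ 1.8 -0.5 -9.1]
t 19.65
wrist {'green': array([0.6429, 0.1777, 0.026 , 0.0704]), 'red': array([0.5504, 0.0562, 0.0261, 0.0706]), 'yellow': array([ 0.5332, -0.0598,  0.0255,  0.0706])}
yellow grip 0.05205696068039546 [ 0.535 -0.061  0.025]
lift dF [  0.8   0.9 -10.6]
t 27.1833
wrist {'green': array([0.6431, 0.1783, 0.026 , 0.0707]), 'yellow': array([0.5585, 0.1779, 0.0261, 0.0705]), 'red': array([0.5509, 0.0573, 0.0255, 0.0706])}
red grip 0.053719703758789504 [0.552 0.057 0.025]
lift dF [  1.3   1.3 -10.2]
t 33.9083
```

All three bowls are placed. Next the brush: a wrist look from above for handle yaw and position.

Run:
```python
from h import *
movep([.43,.345,.36],down(-PI)); print(observe()["q"].round(2))
im,d,c=shot("wrist","w3"); C=cloud(d,c); z=C[...,2]
near=np.hypot(C[...,0]-.473,C[...,1]-.35)<.06
hm=(z>.186)&(z<.205)&near; s=C[hm]; r=cv2.minAreaRect(s[:,:2].astype(np.float32)*1000); print("handle top",len(s),r,np.median(s[:,2]))
s=C[(z>.048)&(z<.062)&near]; print("sleeve",circ(s),len(s),np.median(s[:,2]))
v,u=np.where(hm); print("px",u.mean(),v.mean(),cv2.minAreaRect(np.c_[u,v].astype(np.float32)))
print(rims("wrist"))
```

```text
[ 0.53 -0.01  1.54 -0.    1.61  2.1 ]
handle top 452 ((470.31793212890625, 352.41644287109375), (20.01302146911621, 20.07648277282715), 66.50262451171875) 0.1956612271787159
sleeve (array([0.47041626, 0.35248492]), np.float64(0.022012142519927124)) 422 0.055855499215233945
px 270.7433628318584 149.01548672566372 ((270.7327575683594, 148.9569091796875), (21.009033203125, 21.665565490722656), 23.198591232299805)
{'red': array([0.474 , 0.1799, 0.0259, 0.0702])}
```

View pics/w3.png

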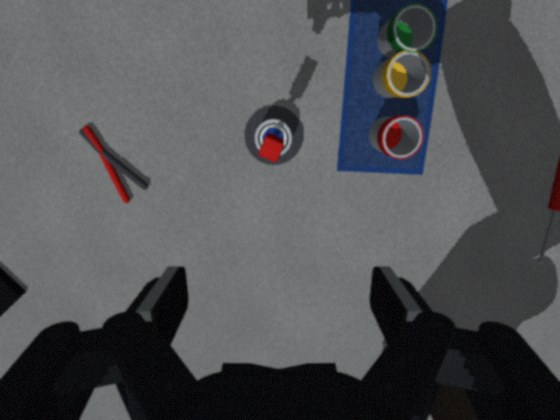

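The handle is upright at (271,149) px, about (.471,.351), with its sides at 66.5°/−23.5°. The bowls stand on the mat at (414,28), (408,74) and (402,137). I'll grasp the brush and brush the green bowl.

```bash
cat > br.py <<'E'
from h import *
Y=-1.98; S=np.array([.4715,.351])
def where(col,prior):
    v={n:r[col] for n in("top","scene","wrist") for r in[rims(n)] if col in r}
    print(col,{n:x.tolist() for n,x in v.items()})
    p=np.array([x[:2] for x in v.values()])
    if len(p)==0: return None
    m=np.median(p,0)
    if abs(p-m).max()>.008: print("views disagree"); return None
    print("moved",np.hypot(*(m-prior)).round(4)); return m
def brush(col,prior):
    b=where(col,np.array(prior))
    if b is None: return False
    move_l([*b,.25],feed=.25)
    b2=where(col,b)
    if b2 is not None and np.hypot(*(b2-b))>.004: b=b2; move_l([*b,.25],feed=.2)
    f0=observe()["ft_force"]
    if move_l([*b,.190],feed=.12,max_force=12): print("touch at mouth",observe()["eef_pos"]); return False
    for z in(.156,.207,.156):
        f=move_l([*b,z],feed=.1,max_force=15 if z<.2 else None); hold(.25); o=observe(); print(z,f,o["eef_pos"].round(4),(o["ft_force"]-f0).round(1))
    move_l([*b,.25],feed=.2); print("t",observe()["time_s"],"opening",observe()["opening"]); return True
E
python3 - <<'E'
from br import *
gripper_to(.085); movep([*S,.3],down(Y)); print(observe()["q"].round(2))
if move_l([*S,.151],feed=.15,max_force=12): print("touched",observe()["eef_pos"])
else:
    gripper_to(0,f_grip=60); o=observe(); print("grip",o["opening"],o["eef_pos"].round(4))
    f=o["ft_force"]; move_l([*S,.25],feed=.12); print("dF",(observe()["ft_force"]-f).round(1),observe()["opening"])
    look("top"); print(brush("green",(.644,.178)))
    shot("scene","s2")
E
```

```text
[0.51 0.1  1.54 0.   1.51 0.92]
grip 0.019184460516350425 [0.4717 0.3511 0.1513]
dF [-0.4 -0.8 -3.5] 0.01915195292672168
top collar 164 [ 0.487 -0.356  0.129] along 0.019 ball along 0.033
green {}
False
```

View pics/s2.png

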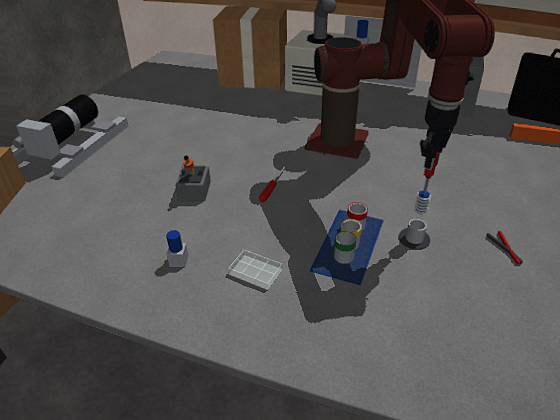

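The brush is in hand at (425,190), and the bowls stand on the mat at (345,240), (350,228) and (357,212), close together along the line of sight and in shadow. That defeats the component clustering and colour threshold, so I'll debug on saved images.

Run:
```python
from h import *
for n in("top","scene"):
    im,d,c=shot(n,n+"dbg"); C=cloud(d,c); x,y,z=C[...,0],C[...,1],C[...,2]
    for q,g in dict(green=(.644,.178),yellow=(.56,.178),red=(.475,.178)).items():
        r=np.hypot(x-g[0],y-g[1]); s=C[(r<.04)&(z>.062)&(z<.078)]
        mk=(r<.03)&(z<.076); H=hsv(im)[mk]; 
        print(n,q,len(s),circ(s) if len(s)>20 else '',mk.sum(),"col px",((mask(im,q)>0)&mk).sum(),"v",np.percentile(H[:,2],[10,50,90]) if len(H) else '')
```

```text
top green 83 (array([0.61156603, 0.17402001]), np.float64(0.024667207479016344)) 422 col px 83 v [68.  76.  99.8]
top yellow 217 (array([0.55935958, 0.17646357]), np.float64(0.027364644732586586)) 528 col px 223 v [ 78.  127.5 177. ]
top red 182 (array([0.47496442, 0.17676903]), np.float64(0.025937415723038947)) 569 col px 205 v [ 85. 118. 167.]
scene green 79 (array([0.61151617, 0.17569178]), np.float64(0.0257549944909975)) 580 col px 103 v [44. 56. 88.]
scene yellow 193 (array([0.56058922, 0.17736144]), np.float64(0.028134694835552303)) 378 col px 67 v [ 78.   87.  115.3]
scene red 153 (array([0.47579153, 0.17838772]), np.float64(0.026327522773743638)) 367 col px 124 v [ 73.  86. 134.]
```

The green bowl was knocked towards yellow and now stands at about (.612,.175), so their rims merge. I'll make the fit colour-seeded and trimmed, then brush.

```bash
cat >> h.py <<'E'
def rims(n):
    im,d,c=shot(n); C=cloud(d,c); x,y,z=C[...,0],C[...,1],C[...,2]; out={}
    ok=(x>.33)&(x<.85)&(y>-.28)&(y<.29)&(d>0)
    R=C[(z>.062)&(z<.076)&ok]
    for q in("red","yellow","green"):
        s=C[(mask(im,q)>0)&ok&(z<.076)&(z>.03)]
        if len(s)<12: continue
        g=np.median(s[:,:2],0)
        for w in(.012,.008,.005,.004,.004,.004):
            r=np.hypot(*(R[:,:2]-g).T); P=R[abs(r-.0255)<w]
            if len(P)<30: break
            g,rad=circ(P)
        else:
            a=np.arctan2(*(P[:,:2]-g).T); cov=len(np.unique((a*12/np.pi/2).round()))
            if .023<rad<.029 and cov>=8: out[q]=np.r_[g,rad,np.median(P[:,2])].round(4)
    return out
E
python3 - <<'E'
from br import *
print(brush("green",(.612,.175)))
E
```

```text
green {'top': [0.6096, 0.1738, 0.026, 0.0698], 'scene': [0.6114, 0.1752, 0.0261, 0.069], 'wrist': [0.6075, 0.178, 0.0261, 0.0698]}
moved 0.0024
green {'scene': [0.6115, 0.1754, 0.0261, 0.0689], 'wrist': [0.6084, 0.1761, 0.026, 0.0706]}
moved 0.0007
0.156 False [0.6101 0.1753 0.1569] [0.7 0.2 0.6]
0.207 False [0.6091 0.1751 0.206 ] [-0.1 -0.3 -0.2]
0.156 False [0.61   0.1753 0.1567] [ 0.3 -0.7  0.5]
t 44.3667 opening 0.018848707448117303
True
```

Green is done: the end reached about 10 mm above its underside with no side force. Yellow and red follow.

```bash
sed -i 's/(.156,.207,.156)/(.1545,.207,.1545)/' br.py
python3 - <<'E'
from br import *
if brush("yellow",(.557,.177)): print(brush("red",(.475,.178)))
E
```

```text
yellow {'wrist': [0.5552, 0.1798, 0.0256, 0.0704]}
moved 0.0033
yellow {'top': [0.5559, 0.1766, 0.0259, 0.0697], 'scene': [0.5589, 0.1789, 0.0265, 0.0691], 'wrist': [0.5605, 0.1849, 0.0257, 0.0707]}
moved 0.0038
0.1545 False [0.5554 0.1799 0.1549] [-1.2  0.1 -0.9]
0.207 False [0.5547 0.1797 0.2061] [-0.1  0.3 -0.4]
0.1545 True [0.5539 0.1795 0.1523] [1.1 0.3 5.1]
t 48.8167 opening 0.01928966036490672
red {'top': [0.4749, 0.1761, 0.0255, 0.0697], 'wrist': [0.4744, 0.1795, 0.0257, 0.0703]}
moved 0.0004
red {'top': [0.4751, 0.1767, 0.0259, 0.0695], 'wrist': [0.4737, 0.1794, 0.0258, 0.0707]}
moved 0.0004
0.1545 False [0.475  0.1779 0.1551] [-0.   0.6  0.4]
0.207 False [0.4742 0.1777 0.2061] [ 0.3  0.6 -0.4]
0.1545 False [0.4748 0.1779 0.1548] [-0.3 -0.  -0.7]
t 53.475 opening 0.019158889456625378
True
```

All the bowls are brushed. Before reinserting the brush, I'll check how it hangs in the grip against the TCP.

Run:
```python
from br import *
move_l([*S,.27],feed=.25); o=observe(); p=o["eef_pos"]; print(p.round(4))
for n in("top","scene"):
    im,d,c=shot(n,"s3" if n=="scene" else None); W=cloud(d,c).reshape(-1,3); r=np.hypot(*(W[:,:2]-p[:2]).T)
    for lo,hi in((.10,.14),(.14,.18)):
        s=W[(r<.05)&(W[:,2]>lo)&(W[:,2]<hi)]
        if len(s)>10: print(n,lo,len(s),(s.mean(0)-[*p[:2],0]).round(4),s[:,2].min().round(4),circ(s)[0]-p[:2])
    s=W[(r<.05)&(W[:,2]>.05)&(W[:,2]<.06)]; print("sleeve",len(s),circ(s)[0].round(4) if len(s)>10 else'')
im=cv2.imread("pics/s3.png"); cv2.imwrite("pics/s3c.png",cv2.resize(im[110:260,330:530],None,fx=3,fy=3))
```

```text
[0.4711 0.35   0.2686]
top 0.1 39 [-1.000e-04 -1.500e-02  1.329e-01] 0.1259 [-0.00034894 -0.00117501]
top 0.14 172 [-0.0012 -0.0097  0.1681] 0.1403 [-0.00020252 -0.00194932]
sleeve 105 [0.4723 0.3495]
scene 0.1 57 [ 0.0111 -0.002   0.1332] 0.1225 [ 0.00248214 -0.00076482]
scene 0.14 170 [ 0.0105 -0.0008  0.1616] 0.1402 [ 0.00178918 -0.00065712]
sleeve 96 [0.4728 0.3516]
```

View pics/s3c.png

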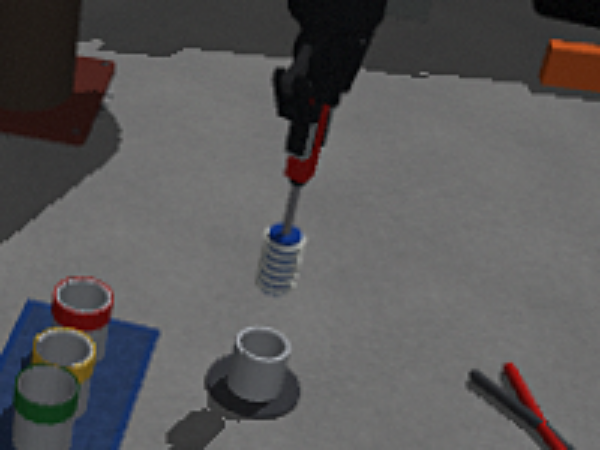

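The brush hangs straight, within 2 mm of the TCP, with its end at .1225 as expected. I'll insert it, then switch off.

Run:
```python
from br import *
if move_l([*S,.19],feed=.12,max_force=10): print("touch",observe()["eef_pos"])
else:
    f=move_l([*S,.1515],feed=.08,max_force=10); print(f,observe()["eef_pos"].round(4))
    gripper_to(.085); move_l([*S,.32],feed=.2)
    W=None
    for n in("top","scene"):
        im,d,c=shot(n); W=cloud(d,c).reshape(-1,3); s=W[(np.hypot(*(W[:,:2]-S).T)<.04)&(W[:,2]>.185)&(W[:,2]<.205)]
        print(n,"handle top",len(s),s.mean(0).round(4) if len(s) else '')
    print(rims("scene"),observe()["time_s"])
```

```text
True [0.4709 0.3506 0.1511]
top handle top 110 [0.47   0.3479 0.194 ]
scene handle top 52 [0.4745 0.3513 0.1919]
{'yellow': array([0.5586, 0.1786, 0.0262, 0.0689]), 'green': array([0.6113, 0.1754, 0.026 , 0.0682])} 57.525
```

Run:
```python
from h import *
movep([.47,-.3,.34],down(-2.834))
flip(.5,-.5,-2.834)
movep([.42,-.25,.40],down(-2.834)); look("top"); look("scene")
shot("wrist","w4")
set_joints([1.018,.22,1.3,0,1.62,-.126]) 
look("top"); print(rims("top"),rims("scene"),observe()["time_s"],observe()["eef_pos"]); shot("top","t4"); shot("scene","s4")
im=[cv2.imread(f"pics/{n}.png") for n in("w4","t4")]
cv2.imwrite("pics/fin.png",np.hstack([cv2.resize(im[0],(400,300)),cv2.resize(im[1],(400,300))]))
s=cv2.imread("pics/s4.png"); cv2.imwrite("pics/s4c.png",cv2.resize(s[130:280,160:440],None,fx=2.6,fy=2.6))
```

```text
open 0.02881691284452556 [0.5 0.3 3.2]
lift [-2.9 -4.6 -4.7] 0.02920291150000716
0.38 [ 2.  -4.3 -6.1]
0.25 [ 2.9 -4.6 -6.6]
0.12 [ 3.8 -3.9 -6.2]
0.0 [ 3.9 -3.6 -5.8]
-0.12 [ 3.8 -2.7 -4.1]
-0.25 [ 4.5 -3.  -5.1]
-0.38 [ 3.9 -2.8 -5.1]
-0.5 [ 5.2 -1.9 -3.2]
down [-3.7  2.7 13.5]
t 66.7667
top collar 165 [ 0.449 -0.368  0.128] along -0.02 ball along -0.03
scene collar 72 [ 0.457 -0.366  0.124] along -0.012 ball along -0.035
top collar 180 [ 0.449 -0.369  0.129] along -0.021 ball along -0.037
{'red': array([0.475 , 0.1768, 0.026 , 0.0699]), 'yellow': array([0.5558, 0.1769, 0.0259, 0.0698]), 'green': array([0.6097, 0.1737, 0.026 , 0.0697])} {'yellow': array([0.5587, 0.1788, 0.0263, 0.0688]), 'green': array([0.6115, 0.1753, 0.0261, 0.0686])} 70.9333 [0.26985205 0.58561732 0.3544674 ]
```

View pics/fin.png

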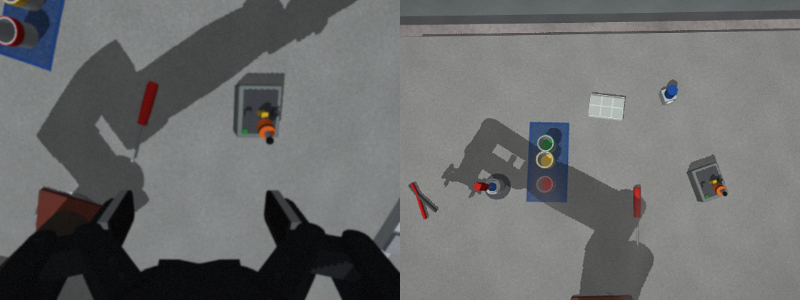

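View pics/s4c.png

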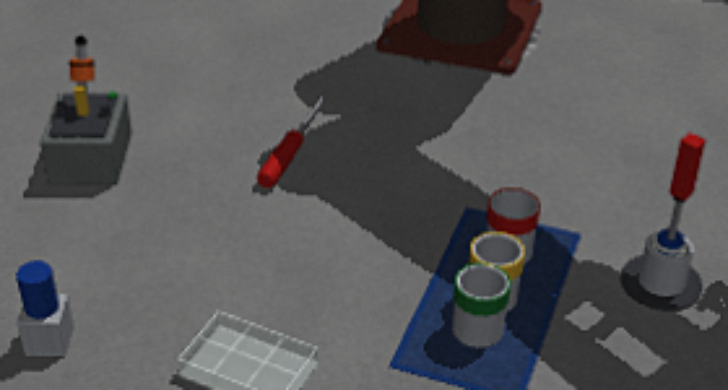

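The final views show everything in place. In the scene crop the lever leans to off with its collar at the base height, the brush is upright in the stand (688,215), and the three bowls stand upright on the mat. The screwdriver, regulator and tray look unmoved. I'm handing in.

```bash
python3 -c "
from plant import *
job_done(); print(observe()['time_s'])"
```

```text
the job is handed in; nothing more can be done
the job is handed in; nothing more can be done
```

I completed the whole sequence and handed it in at about 71 s; no verdict comes back, so what follows rests on my own checks.

**What I did:** I flipped the extractor on with the collar lifted and moved all three bowls onto the mat. I brushed green, yellow and red in that order, each down, up and down again. Then I put the brush back in its stand and switched the extractor off.

**Last checks:**
- **Lever and collar:** the lever leans to the off side. The collar is within about 1 mm of its starting height.
- **Brush:** it is upright in the stand, with the handle top at about 0.192–0.194 m.
- **Bowls:** centres are at about (0.475, 0.177), (0.557, 0.178) and (0.611, 0.175), all on the mat, with rims level at about 0.07 m.
- **Bystanders:** the regulator, screwdriver and tray look unmoved. I did not measure them again.

**What went wrong or disagreed:**
- The green bowl was knocked about 33 mm towards yellow before I brushed it. My first bowl detection missed it because the two rims merged; after I changed the fit, all three views found it.
- The second push into yellow stopped on light contact with the floor, about 5 N.
- The camera views differed by 2–4 mm throughout. One wrist fix of yellow, with the brush in view, was about 8 mm from the top view; the brush still went in without side force.
- The final scene view did not fit the red bowl's rim, so red rests on the top view and the picture.

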